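# Press the seat plate home and hold the cover over the tapped holes

## Robot

A 6-joint arm with a two-finger parallel gripper is mounted at the origin on the work surface. World frame = base frame: x ahead of the robot, y to its left, z up, the work surface at z = 0. Lengths are in m, angles in rad, forces in N, time in s.
With the tool pointing down it reaches from about 0.275 to 0.775 m from the base axis. Payload 14.6 kg.
Tool frame: the origin (TCP) lies midway between the tips of the shut fingers; the grasp point (between the pads) lies bot.grip_point_offset behind it (bot.grip_point_offset is the distance from the TCP to the grasp point, in m); z points along the fingers, y is the line along which they close (so a half turn about z gives the same grasp; the last joint's range is limited). The gripper opens to 85 mm and grips with 20 to 120 N. Pads are 22 mm wide; open, the fingers measure 114 mm over their backs; the gripper's body (76 mm by 85 mm) begins 54 mm behind the grasp point. The pads swing forward as they close: fully open they stand 13 mm farther back than shut.
Start: joints at [-1.434, 0.263, -0.048, 1.259, 0, 1.415], TCP at [0.151, -0.503, 0.231] pointing down, gripper open.
Joint ranges: [-2.65, 2.65], [-0.89, 1.7], [-1.18, 1.37], [-2.13, 2.11], [-1.35, 1.29], [-3.14, 3.14]. Speed limits (rad/s): [1.89, 1.89, 2.57, 2.79, 3.14, 3.14].

## Interface

Orientations are given as a unit quaternion [x, y, z, w].
In Python, from station import bot, viewer, workorder gives the robot as it stands. The module is installed in compiled form; this text tells all that it offers.
- The arm moves only by the tool play_rows, never from a script. Its argument "increments" is a list that holds one entry, the list of rows, each a list of 7 numbers: the shift along the tool's x, y, z scaled (see below), then the turn, a rotation vector about the tool's x, y, z scaled (see below), then the closure, from -1 (fully open) to 1 (shut). A call has exactly 10 rows; each row shifts and turns the commanded pose from where the row before left it, along the tool's axes as they then stand; what a row does not reach is not made up. The controller multiplies each number of a shift by 0.5 m and each number of a turn by 180 degrees. A row lasts 1/12 s, in which the tool goes at most 41.7 mm and 7.16 degrees, less where a joint would pass 70% of its speed; a pose out of reach is approached as far as the arm can. A call with a number of a shift or a turn outside -1 to 1 is refused whole. A call with a gripper value outside its range is refused whole. The fingers move at their own pace and stop on an object; the grip force is fixed at half the most. Time passes only in rows, so rows that do not move let the fingers close, or fill a call up. It gives the time, the measured TCP pose, the force, the opening and the grip force at its end, in the units of the state.
- bot.observe(): the state, without advancing time (a new reading comes with each control period).
- viewer.grab_frame(name): name is "side" or "top"; returns a dict with "color" (384x512x3 uint8, blue, green, red), "depth" (384x512 float32, m along the optical axis (not along the pixel's ray), 0 where there is no reading), "fx", "fy", "cx", "cy" (pixels), "cam_to_world" (4x4, takes a point from camera to world coordinates). Camera axes: x right, y up, looking along -z (the intrinsics and any distortion apply to the point x, -y, -z); pixel columns grow to the right and rows downward; lengths in m; the calibration is good to about 2 mm. A picture is of the moment at which its call begins.
- workorder.finish_job(): hands the job in; it is judged then, once.
The state is a dict: "t": time; "joint_positions": joint angles; "dq": joint speeds; "joint_torque": joint torques, N m; "eef_pos": TCP position; "tool_rot": TCP orientation; "contact_force": force on the tool from outside, world axes, zero at the start; "ft_torque": the same for the moment, N m; "width": finger opening in m; "finger_force": force on a finger pad.
Only numpy, scipy, OpenCV 4.12 (cv2) and the standard library are available. Lean on these libraries where they do the work, as an engineer would, in place of code of your own. Each camera call takes 0.05 s, during which the arm holds its last target. There are 200 camera calls.

## Task

Get the mounting block ready for bolting up: first press the propped-up end of the steel seat plate down until the plate sits level and flush in the block's pocket. Then pick up the steel cover plate with the bar handle and hold it level, hovering still about two centimetres above the block without touching it, its four bolt holes lined up over the four tapped holes so a workmate can start the bolts; finish while still holding it there, and leave the other things on the tray where they are.

Things in the scene. Friction and masses are not known exactly. Their poses are not given: they have to be found in the camera images.
- block: steel mounting block fixed to the tray, 144 (its x) x 104 (its y) x 40 mm tall, with a tapped hole 10 mm across at each of its four corners and, in the middle of its top, a pocket 88 x 64 mm and 8 mm deep. Origin: centre of its underside; z up. Its yaw varies.
- knockout (a joint): stiff knock-out pin in the pocket floor, 34 mm from the block's centre towards its +x end, hidden under the seat plate; 0 = up (propping the plate), 0.010 m = pushed fully in. It has no spring: it gives way at about 6 N plus part of the plate's weight and stays where it is pushed
- seat: loose dark steel seat plate, 84 (x) x 60 (y) x 8 mm, about 0.3 kg, in the block's pocket, its +x end propped about 10 mm up by the knock-out pin (tilted 0.13 rad). Pressed home it lies level, flush with the block's top (its top 40 mm above the tray). Origin: centre of its underside; z through its thickness
- seat_press (a point): point on the seat plate's top face at its propped-up end, on its middle line, 30 mm from its centre towards +x; close above the knock-out pin, the place to press
- cover: loose dark steel cover plate lying flat on the tray, 144 (x) x 104 (y) x 6 mm, about 0.6 kg, with a bolt hole 20 mm across at each corner in the same pattern as the block's tapped holes, and a bar handle across its middle. Origin: centre of its underside; z up. Same after a half turn: either way round will do
- cover_handle (a point): centre of the cover's handle bar, 41 mm above the cover's underside; the bar is 64 mm long along the cover's x, 14 mm wide (grip across this) and 18 mm high (32 to 50 mm above the underside), on two posts that leave the space below the bar open
- block_hole0 (a point): mouth of the block's tapped hole at its -x -y corner, on its top face, 56 mm along x and 36 mm along y from the centre
- block_hole1 (a point): mouth of the block's tapped hole at its +x -y corner, on its top face, 56 mm along x and 36 mm along y from the centre
- block_hole2 (a point): mouth of the block's tapped hole at its +x +y corner, on its top face, 56 mm along x and 36 mm along y from the centre
- block_hole3 (a point): mouth of the block's tapped hole at its -x +y corner, on its top face, 56 mm along x and 36 mm along y from the centre
- cover_hole0 (a point): centre of the cover's bolt hole at its -x -y corner, at its underside, 56 mm along x and 36 mm along y from the centre
- cover_hole1 (a point): centre of the cover's bolt hole at its +x -y corner, at its underside, 56 mm along x and 36 mm along y from the centre
- cover_hole2 (a point): centre of the cover's bolt hole at its +x +y corner, at its underside, 56 mm along x and 36 mm along y from the centre
- cover_hole3 (a point): centre of the cover's bolt hole at its -x +y corner, at its underside, 56 mm along x and 36 mm along y from the centre
- double_coupler: bystander: new silver double coupler, two open tube jaws at right angles, about 150 x 75 x 65 mm; to be left alone
- swivel_coupler: bystander: corroded brown swivel coupler, two open tube jaws skewed to each other, about 150 x 75 x 78 mm; to be left alone
- mallet_head: bystander: black rubber mallet head, a lying drum 60 mm across and 100 mm long along its x; to be left alone
- spigot: bystander: squat steel spigot pin standing upright, 44 mm across, 54 mm tall; to be left alone
- spanner: bystander: steel open-ended spanner lying flat, 200 mm long; to be left alone
- thread_gauge: bystander: brass plug standing upright, 32 mm across, 35 mm tall; to be left alone
- cam_bracket: bystander, fixed to the tray: steel cam lock bracket with a green lever, base 100 x 75 mm, 88 mm tall; origin at the centre of its underside
Not all that is in view belongs to the job. Of the things like the seat, leave any that is blue; of the rest the larger one is meant.

How it is judged:
By the outcome, as a careful person would: the job done as asked, in the order asked, and still so for the second after the job is handed in, while the arm keeps its last pose, push and grip.
It also fails if it takes over 48 s, if anything falls off the work surface, if the arm or the gripper's body presses on something with over 40 N, if the wrist force passes 120 N, or if a joint passes its speed limit or range.

## Working session

There is one attempt and no reset: what is moved stays moved. The work goes in short steps, Python scripts to look and compute and a tool call to move; the robot and the scene stay as the last step left them, time stands still between calls to the robot, and variables do not carry over. Pictures are saved under pics/ and viewed, at most 10 in all, crops included, and the job is handed in when it is done.

Besides the shell and the picture viewer there is one more tool, called after ">>>" by a JSON object that holds its "op" and its "data". play_rows: Moves the arm, as the interface text tells. Its arguments: {"type":"object","properties":{"increments":{"type":"array","items":{"type":"array","items":{"type":"array","items":{"type":"number","minimum":-1,"maximum":1}}}}},"required":["increments"]}

```bash
mkdir -p pics; cat > h.py <<'E'
import numpy as np, cv2
from station import bot, viewer, workorder
def grab(n):
    f=viewer.grab_frame(n); np.savez(f'{n}.npz',**f); return f
def load(n): return dict(np.load(f'{n}.npz'))
def cast(f,u,v,z):
    M=f['cam_to_world']; d=M[:3,:3]@np.array([(u-f['cx'])/f['fx'],-(v-f['cy'])/f['fy'],-1]); o=M[:3,3]
    return o+d*(z-o[2])/d[2]
def cloud(f):
    d=f['depth']; v,u=np.indices(d.shape); p=np.stack([(u-f['cx'])/f['fx']*d,-(v-f['cy'])/f['fy']*d,-d],-1)
    M=f['cam_to_world']; return p@M[:3,:3].T+M[:3,3]
def proj(f,p):
    M=np.linalg.inv(f['cam_to_world']); c=M[:3,:3]@np.array(p)+M[:3,3]
    return f['cx']+f['fx']*c[0]/-c[2], f['cy']-f['fy']*c[1]/-c[2]
E
python3 - <<'E'
from h import *
for n in('top','side'):
    f=grab(n); print(n,f.keys(),f['fx'],f['cam_to_world'].round(3)); cv2.imwrite(f'pics/{n}0.png',cv2.resize(f['color'],(800,600)))
print(bot.observe(),bot.grip_point_offset)
E
```

```text
top dict_keys(['color', 'depth', 'fx', 'fy', 'cx', 'cy', 'cam_to_world']) 435.81369593745046 [[ 2.300e-02  9.980e-01 -6.700e-02  4.540e-01]
 [-1.000e+00  2.300e-02 -2.000e-03 -1.000e-03]
 [-0.000e+00  6.700e-02  9.980e-01  1.482e+00]
 [ 0.000e+00  0.000e+00  0.000e+00  1.000e+00]]
side dict_keys(['color', 'depth', 'fx', 'fy', 'cx', 'cy', 'cam_to_world']) 493.391082772473 [[-0.999  0.039 -0.021  0.5  ]
 [-0.041 -0.627  0.778  1.022]
 [ 0.017  0.778  0.628  0.881]
 [ 0.     0.     0.     1.   ]]
{'t': 0.1, 'joint_positions': array([-1.43429539e+00,  2.63485751e-01, -4.88445143e-02,  1.25940051e+00,
        8.54530004e-06,  1.41548679e+00]), 'dq': array([ 0.00079451, -0.00248123,  0.00122795,  0.00118463, -0.00017817,
        0.00014682]), 'joint_torque': array([ 2.59948509e-03, -6.38577461e+01,  3.85064578e+01,  1.00021879e-02,
        1.71550230e-06,  8.35248755e-06]), 'eef_pos': array([ 0.15099598, -0.50257419,  0.23087829]), 'tool_rot': array([ 9.89374593e-01,  1.45388092e-01,  8.66630031e-06, -4.67162131e-04]), 'contact_force': array([-0.19644064,  0.03419576,  0.12301433]), 'ft_torque': array([-0.00212834, -0.05760956,  0.00636152]), 'finger_force': 0.0, 'width': 0.08521103912287342} 0.0187
```

View pics/top0.png

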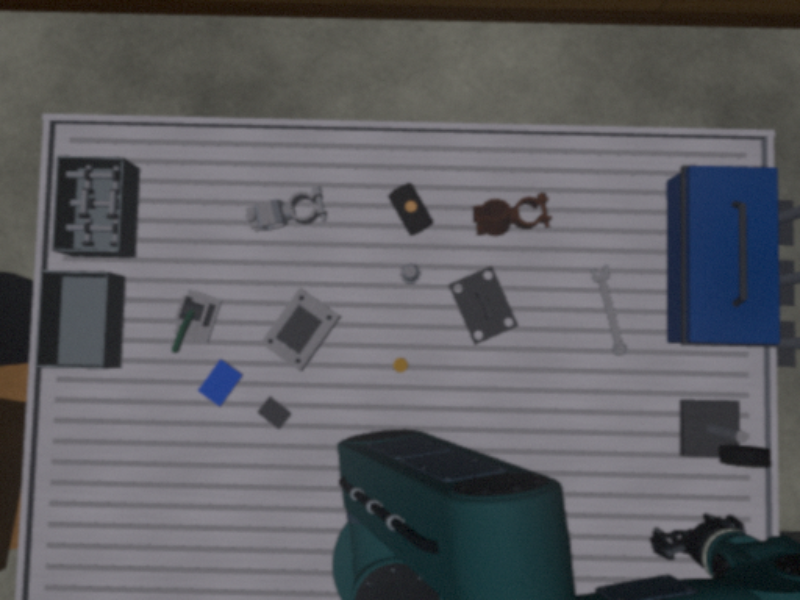

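View pics/side0.png

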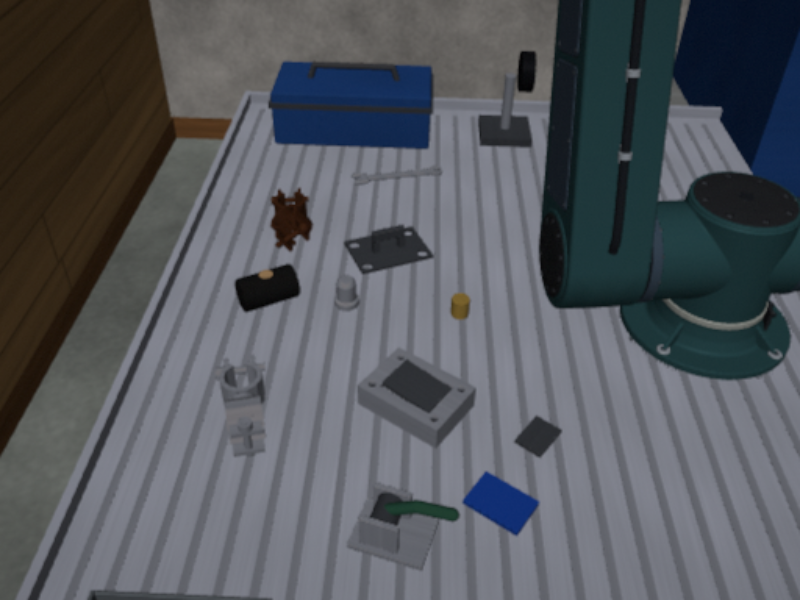

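The things like the seat, in top-view pixels (800-wide), are the dark plate in the block's pocket at (300,327), the blue plate at (220,382) and a small dark plate at (274,412). The blue one is excluded, and of the other two the larger, in the pocket, is meant. I'll confirm that in an enlarged crop and measure.

```bash
python3 - <<'E'
from h import *
f=load('top');s=load('side')
def crop(f,u0,v0,w,h,k): return cv2.resize(f['color'][v0:v0+h,u0:u0+w],(w*k,h*k),interpolation=cv2.INTER_CUBIC)
a=crop(f,120,170,110,110,3);b=crop(f,275,160,70,70,3); c=crop(s,210,215,110,80,3);d=crop(s,210,135,80,50,3)
I=np.zeros((600,700,3),np.uint8)
for im,x,y in((a,0,0),(b,340,0),(c,0,340),(d,340,340)): I[y:y+im.shape[0],x:x+im.shape[1]]=im
cv2.imwrite('pics/crop.png',cv2.convertScaleAbs(I,alpha=1.5))
P=cloud(f)
print('depth tray',np.nanmedian(P[150:180,250:270,2]))
# seat: dark pixels
def blob(f,u,v,r,lo,hi):
    g=cv2.cvtColor(f['color'],cv2.COLOR_BGR2GRAY); m=cv2.inRange(g,lo,hi)
    n,l,st,ce=cv2.connectedComponentsWithStats(m); return l==l[v,u],st[l[v,u]],ce[l[v,u]]
g=cv2.cvtColor(f['color'],cv2.COLOR_BGR2GRAY)
print('grays',g[209,192],g[223,190],g[195,310],g[280,260], g[196,180])
for u,v in((192,209),(310,200)):
    m,st,ce=blob(f,u,v,0,0,75); print(st,ce)
    q=P[m&(f['depth']>0)]; A=np.c_[q[:,:2]-q[:,:2].mean(0),np.ones(len(q))]; print(q.mean(0),np.linalg.lstsq(A,q[:,2],rcond=None)[0], cv2.minAreaRect(np.argwhere(m)[:,::-1].astype(np.float32)))
E
```

```text
depth tray 0.0009826055382601284
grays 59 57 57 39 126
[177 196  29  30 455] [190.90769231 210.41978022]
[0.49146372 0.2219497  0.04477883] [ 0.09475083 -0.09381582  0.04477883] ((190.8851318359375, 210.56080627441406), (18.134632110595703, 25.458232879638672), 35.53767776489258)
[ 288  171   43   49 1063] [308.84854186 194.78457197]
[ 0.55456488 -0.17007817  0.00942945] [-0.00203286  0.00027274  0.00942945] ((308.89984130859375, 194.86964416503906), (41.38777160644531, 29.665225982666016), 66.50143432617188)
```

View pics/crop.png

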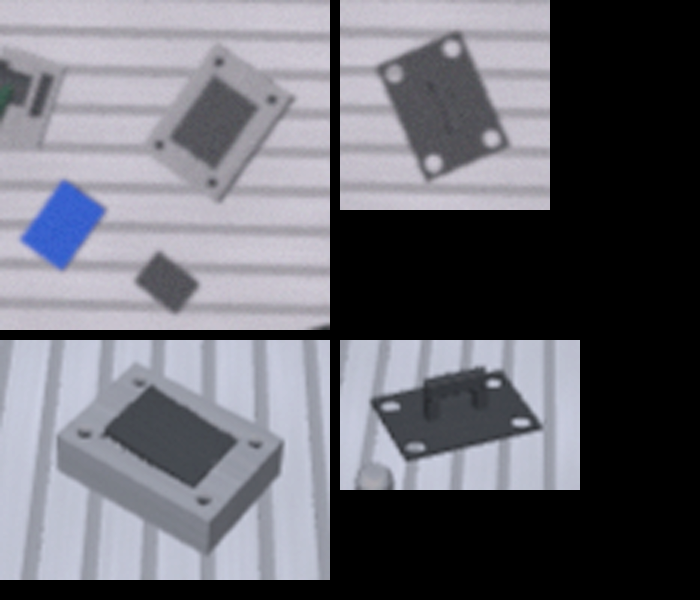

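The crop shows the large dark plate in the block's pocket at (213,122). The small dark plate is at (167,282) and the blue one at (63,225). The cover, with its handle, is at (443,106). Next I'll measure the hole centres in both views.

```bash
cat > m.py <<'E'
from h import *
from scipy.spatial.transform import Rotation as R
PAT=np.array([[-56,-36],[56,-36],[56,36],[-56,36]])/1000
def cen(f,u,v,sign,r=5):
    g=cv2.cvtColor(f['color'],cv2.COLOR_BGR2GRAY).astype(float)*sign
    for _ in range(4):
        u0,v0=int(round(u)),int(round(v)); w=g[v0-r:v0+r+1,u0-r:u0+r+1]; vv,uu=np.mgrid[v0-r:v0+r+1,u0-r:u0+r+1]
        k=np.clip(w-(w.max()+np.median(w))/2,0,None)*(np.hypot(uu-u,vv-v)<r); u=(k*uu).sum()/k.sum(); v=(k*vv).sum()/k.sum()
    return u,v
def fit(X):  # X: 4 pts ordered as PAT
    X=np.array(X)[:,:2]; c=X.mean(0); H=((X-c).T@PAT); yaw=np.arctan2(H[1,0]-H[0,1],H[0,0]+H[1,1])
    Rm=np.array([[np.cos(yaw),-np.sin(yaw)],[np.sin(yaw),np.cos(yaw)]]); res=X-c-PAT@Rm.T
    return c,yaw,np.abs(res).max()
def order(X,yaw):
    X=np.array(X);c=X[:,:2].mean(0);Rm=np.array([[np.cos(yaw),-np.sin(yaw)],[np.sin(yaw),np.cos(yaw)]])
    b=(X[:,:2]-c)@Rm; return np.array([X[np.argmin(np.linalg.norm(b-p,axis=1))] for p in PAT])
E
python3 - <<'E'
from m import *
f=load('top');s=load('side')
def go(f,pts,sign,z,yaw,r):
    X=[cast(f,*cen(f,u,v,sign,r),z) for u,v in pts]; return fit(order(X,yaw))
T=lambda L,x,y,ox,oy:[((u-ox)/3+x,(v-oy)/3+y) for u,v in L]
print('block top',go(f,T([(219,62),(272,100),(159,145),(212,182)],120,170,0,0),-1,.040,-.65,4))
print('block side',go(s,T([(140,383),(84,433),(255,443),(204,500)],210,215,0,340),-1,.040,-.65,4))
print('cover top',go(f,T([(394,74),(452,48),(433,163),(491,138)],275,160,340,0),1,.003,-1.15+np.pi,4))
print('cover side',go(s,T([(390,406),(494,383),(521,422),(415,448)],210,135,340,340),1,.003,-1.15+np.pi,4))
# handle from depth
P=cloud(f);m=(P[...,2]>.035)&(np.hypot(P[...,0]-.555,P[...,1]+.17)<.07);q=P[m];print('handle',len(q),q.mean(0),np.linalg.svd(q[:,:2]-q[:,:2].mean(0))[2][0] if len(q)>3 else '')
E
```

```text
block top (array([0.4921825 , 0.22099878]), np.float64(-0.5928937128004684), np.float64(0.0002822125789519528))
block side (array([0.49107867, 0.2265319 ]), np.float64(-0.6081257796775231), np.float64(0.011014217866865836))
cover top (array([ 0.55445442, -0.17063807]), np.float64(2.0054972399623914), np.float64(0.026464844405982603))
cover side (array([ 0.55556971, -0.17193754]), np.float64(2.001583139719267), np.float64(0.02657731693830377))
handle 91 [ 0.55395783 -0.1711561   0.04911307] [-0.90505173 -0.4253015 ]
```

```bash
python3 - <<'E'
from m import *
f=load('top');s=load('side')
def Rz(y): return np.array([[np.cos(y),-np.sin(y)],[np.sin(y),np.cos(y)]])
def refine(f,c,yaw,z,sign,r):
    for _ in range(2):
        W=PAT@Rz(yaw).T+c; px=[cen(f,*proj(f,[*w,z]),sign,r) for w in W]; X=[cast(f,u,v,z) for u,v in px]; c,yaw,e=fit(X)
    return c,yaw,e
for n,g in(('top',f),('side',s)):
    for r in(3,4): print(n,'block',*refine(g,[.492,.221],-.593,.040,-1,r)); print(n,'cover',*refine(g,[.5545,-.1706],.43,.003,1,r+1))
# bystander rough positions
P=cloud(f)
for nm,(u,v) in dict(dc=(290,208),mal=(410,208),sw=(512,213),spig=(410,272),gauge=(400,365),span=(610,310),cam=(197,315)).items(): print(nm,P[int(v*.64),int(u*.64)].round(3))
E
```

```text
top block [0.4921711 0.2209876] -0.5928485370624353 0.0003916132693188995
top cover [ 0.55445442 -0.17063807] 0.4340304630766917 0.001433012223655536
top block [0.4921825  0.22099878] -0.5928937128004684 0.0002822125789519528
top cover [ 0.54983593 -0.16456809] 0.5377829548313707 0.014271300015095148
side block [0.49327725 0.2229838 ] -0.5981026627711934 0.00027247371498125006
side cover [ 0.55558347 -0.17200866] 0.43107672331360963 0.0008410951864774308
side block [0.49072917 0.22626895] -0.6149000326566236 0.01039596656307041
side cover [ 0.55295309 -0.17593477] 0.3392909883236998 0.03884445569064724
dc [0.748 0.249 0.053]
mal [ 0.751 -0.007  0.063]
sw [ 0.751 -0.225  0.039]
spig [ 0.617 -0.01   0.053]
gauge [0.422 0.006 0.036]
span [ 0.55  -0.445  0.009]
cam [0.517 0.433 0.059]
```

>>> {"op": "play_rows", "data": {"increments": [[[0, 0, 0, 0, 0, -0.0348, 1], [0, 0, 0, 0, 0, -0.0348, 1], [0, 0, 0, 0, 0, -0.0348, 1], [0, 0, 0, 0, 0, -0.0348, 1], [0, 0, 0, 0, 0, -0.0348, 1], [0, 0, 0, 0, 0, -0.0348, 1], [0, 0, 0, 0, 0, -0.0348, 1], [0, 0, 0, 0, 0, -0.0348, 1], [0, 0, 0, 0, 0, -0.0348, 1], [0, 0, 0, 0, 0, -0.0348, 1]]]}}

```text
t: 0.93
eef_pos: [0.151, -0.5026, 0.231]
tool_rot: [0.768, 0.641, 0.0, -0.0]
contact_force: [0.6, 0.6, 0.1]
width: 0.0001
finger_force: 0.0
```

>>> {"op": "play_rows", "data": {"increments": [[[0, 0, 0, 0, 0, -0.0348, 1], [0, 0, 0, 0, 0, -0.0348, 1], [0, 0, 0, 0, 0, -0.0348, 1], [0, 0, 0, 0, 0, -0.0348, 1], [0, 0, 0, 0, 0, -0.0348, 1], [0, 0, 0, 0, 0, -0.0348, 1], [0, 0, 0, 0, 0, -0.0348, 1], [0, 0, 0, 0, 0, -0.0348, 1], [0, 0, 0, 0, 0, -0.0348, 1], [0, 0, 0, 0, 0, -0.0348, 1]]]}}

```text
t: 1.77
eef_pos: [0.151, -0.5026, 0.231]
tool_rot: [0.323, 0.946, 0.0, -0.0]
contact_force: [-0.3, -0.6, 0.4]
width: 0.0003
finger_force: 0.0
```

>>> {"op": "play_rows", "data": {"increments": [[[0, 0, 0, 0, 0, -0.0348, 1], [0, 0, 0, 0, 0, -0.0348, 1], [0, 0, 0, 0, 0, -0.0348, 1], [0, 0, 0, 0, 0, -0.0348, 1], [0, 0, 0, 0, 0, -0.0348, 1], [0, 0, 0, 0, 0, -0.0348, 1], [0, 0, 0, 0, 0, -0.0348, 1], [0, 0, 0, 0, 0, -0.0348, 1], [0, 0, 0, 0, 0, -0.0348, 1], [0, 0, 0, 0, 0, -0.0348, 1]]]}}

```text
t: 2.6
eef_pos: [0.151, -0.5026, 0.231]
tool_rot: [-0.216, 0.976, 0.0, 0.0]
contact_force: [-0.1, 1.0, -0.9]
width: -0.0001
finger_force: 0.0
```

```bash
cat > go.py <<'E'
import sys; from m import *
def to(x,y,z,yaw=None):
    o=bot.observe(); Rm=R.from_quat(o['tool_rot']).as_matrix(); d=Rm.T@(np.array([x,y,z])-o['eef_pos'])
    print('t',round(o['t'],2),'tcp',o['eef_pos'].round(4),'yaw',np.arctan2(Rm[1,0],Rm[0,0]).round(4),'tilt',Rm[:2,2].round(4),'q',o['joint_positions'].round(2),'F',o['contact_force'].round(1),'w',round(o['width'],4),'ff',round(o['finger_force'],1))
    print('shift/0.5 total',(d/.5).round(4),'mm',(d*1e3).round(1))
    if yaw is not None:
        T=R.from_euler('z',yaw)*R.from_euler('x',np.pi); r=(R.from_matrix(Rm).inv()*T).as_rotvec(); print('turn/180 total',(r/np.pi).round(4))
if __name__=='__main__': to(*map(float,sys.argv[1:]))
E
python3 go.py .5175 .2052 .231 -2.709
```

```text
t 2.6 tcp [ 0.151  -0.5026  0.231 ] yaw -2.7062 tilt [-0.0001  0.0007] q [-1.43  0.26 -0.05  1.26  0.   -1.87] F [-0.1  1.  -0.9] w -0.0001 ff 0.0
shift/0.5 total [-1.2617e+00  9.7440e-01  9.0000e-04] mm [-6.309e+02  4.872e+02  4.000e-01]
turn/180 total [0.0002 0.0001 0.0009]
```

>>> {"op": "play_rows", "data": {"increments": [[[-0.042, 0.0325, 0, 0, 0, 0, 1], [-0.042, 0.0325, 0, 0, 0, 0, 1], [-0.042, 0.0325, 0, 0, 0, 0, 1], [-0.042, 0.0325, 0, 0, 0, 0, 1], [-0.042, 0.0325, 0, 0, 0, 0, 1], [-0.042, 0.0325, 0, 0, 0, 0, 1], [-0.042, 0.0325, 0, 0, 0, 0, 1], [-0.042, 0.0325, 0, 0, 0, 0, 1], [-0.042, 0.0325, 0, 0, 0, 0, 1], [-0.042, 0.0325, 0, 0, 0, 0, 1]]]}}

```text
t: 3.43
eef_pos: [0.2744, -0.2662, 0.2312]
tool_rot: [-0.213, 0.977, 0.0, -0.0]
contact_force: [-0.3, -0.3, -0.6]
width: 0.0001
finger_force: 0.0
```

>>> {"op": "play_rows", "data": {"increments": [[[-0.042, 0.0325, 0, 0, 0, 0, 1], [-0.042, 0.0325, 0, 0, 0, 0, 1], [-0.042, 0.0325, 0, 0, 0, 0, 1], [-0.042, 0.0325, 0, 0, 0, 0, 1], [-0.042, 0.0325, 0, 0, 0, 0, 1], [-0.042, 0.0325, 0, 0, 0, 0, 1], [-0.042, 0.0325, 0, 0, 0, 0, 1], [-0.042, 0.0325, 0, 0, 0, 0, 1], [-0.042, 0.0325, 0, 0, 0, 0, 1], [-0.042, 0.0325, 0, 0, 0, 0, 1]]]}}

```text
t: 4.27
eef_pos: [0.3975, -0.0309, 0.2312]
tool_rot: [-0.213, 0.977, 0.0, -0.0]
contact_force: [0.1, -1.0, 0.8]
width: 0.0001
finger_force: 0.0
```

>>> {"op": "play_rows", "data": {"increments": [[[-0.042, 0.0325, 0.02, 0, 0, 0, 1], [-0.042, 0.0325, 0.03, 0, 0, 0, 1], [-0.042, 0.0325, 0.03, 0, 0, 0, 1], [-0.042, 0.0325, 0.03, 0, 0, 0, 1], [-0.042, 0.0325, 0.03, 0, 0, 0, 1], [-0.042, 0.0325, 0.03, 0, 0, 0, 1], [-0.042, 0.0325, 0.03, 0, 0, 0, 1], [-0.042, 0.0325, 0.03, 0, 0, 0, 1], [-0.042, 0.0325, 0.03, 0, 0, 0, 1], [-0.042, 0.0325, 0.03, 0, 0, 0, 1]]]}}

```text
t: 5.1
eef_pos: [0.5206, 0.2043, 0.0852]
tool_rot: [-0.213, 0.977, -0.0, -0.0]
contact_force: [0.4, -0.4, 0.4]
width: -0.0001
finger_force: 0.0
```

```bash
python3 go.py .5175 .2052 .052 -2.709
```

```text
t 5.1 tcp [0.5206 0.2043 0.0852] yaw -2.7113 tilt [-0.0006 -0.0002] q [ 0.23  0.4  -0.25  0.92 -0.   -0.2 ] F [ 0.4 -0.4  0.4] w -0.0001 ff 0.0
shift/0.5 total [0.0048 0.0043 0.0664] mm [ 2.4  2.1 33.2]
turn/180 total [ 0.     -0.0002 -0.0007]
```

>>> {"op": "play_rows", "data": {"increments": [[[0.0048, 0.0043, 0.012, 0, 0, 0, 1], [0, 0, 0.012, 0, 0, 0, 1], [0, 0, 0.012, 0, 0, 0, 1], [0, 0, 0.012, 0, 0, 0, 1], [0, 0, 0.008, 0, 0, 0, 1], [0, 0, 0.004, 0, 0, 0, 1], [0, 0, 0.004, 0, 0, 0, 1], [0, 0, 0.004, 0, 0, 0, 1], [0, 0, 0.002, 0, 0, 0, 1], [0, 0, 0, 0, 0, 0, 1]]]}}

```text
t: 5.93
eef_pos: [0.5174, 0.2038, 0.0513]
tool_rot: [-0.213, 0.977, 0.0, 0.0]
contact_force: [0.5, 0.6, 0.4]
width: -0.0002
finger_force: 0.0
```

>>> {"op": "play_rows", "data": {"increments": [[[0, 0, 0.003, 0, 0, 0, 1], [0, 0, 0.003, 0, 0, 0, 1], [0, 0, 0.003, 0, 0, 0, 1], [0, 0, 0.002, 0, 0, 0, 1], [0, 0, 0.002, 0, 0, 0, 1], [0, 0, 0, 0, 0, 0, 1], [0, 0, 0, 0, 0, 0, 1], [0, 0, 0, 0, 0, 0, 1], [0, 0, 0, 0, 0, 0, 1], [0, 0, 0, 0, 0, 0, 1]]]}}

```text
t: 6.77
eef_pos: [0.5174, 0.2039, 0.0448]
tool_rot: [-0.213, 0.977, 0.0, 0.0]
contact_force: [1.7, -0.9, 3.6]
width: 0.0002
finger_force: 1.6
```

>>> {"op": "play_rows", "data": {"increments": [[[0, 0, 0.002, 0, 0, 0, 1], [0, 0, 0.002, 0, 0, 0, 1], [0, 0, 0.002, 0, 0, 0, 1], [0, 0, 0.002, 0, 0, 0, 1], [0, 0, 0.001, 0, 0, 0, 1], [0, 0, 0, 0, 0, 0, 1], [0, 0, 0, 0, 0, 0, 1], [0, 0, 0, 0, 0, 0, 1], [0, 0, 0, 0, 0, 0, 1], [0, 0, 0, 0, 0, 0, 1]]]}}

```text
t: 7.6
eef_pos: [0.5172, 0.2039, 0.0402]
tool_rot: [-0.213, 0.977, 0.0, -0.0]
contact_force: [2.1, 0.0, 1.9]
width: 0.0001
finger_force: 1.4
```

```bash
python3 go.py .5175 .2052 .040
```

```text
t 7.6 tcp [0.5172 0.2039 0.0402] yaw -2.7115 tilt [-0.0003  0.0001] q [ 0.23  0.44 -0.33  0.8   0.   -0.2 ] F [2.1 0.  1.9] w 0.0001 ff 1.4
shift/0.5 total [-0.0016  0.002   0.0004] mm [-0.8  1.   0.2]
```

Not bottomed yet, so I'll press on in tiny steps.

>>> {"op": "play_rows", "data": {"increments": [[[0, 0, 0.0005, 0, 0, 0, 1], [0, 0, 0.0005, 0, 0, 0, 1], [0, 0, 0.0005, 0, 0, 0, 1], [0, 0, 0, 0, 0, 0, 1], [0, 0, 0, 0, 0, 0, 1], [0, 0, 0, 0, 0, 0, 1], [0, 0, 0, 0, 0, 0, 1], [0, 0, 0, 0, 0, 0, 1], [0, 0, 0, 0, 0, 0, 1], [0, 0, 0, 0, 0, 0, 1]]]}}

```text
t: 8.43
eef_pos: [0.5172, 0.204, 0.04]
tool_rot: [-0.213, 0.977, 0.0, 0.0]
contact_force: [-0.6, -0.6, 12.9]
width: 0.0001
finger_force: 6.2
```

>>> {"op": "play_rows", "data": {"increments": [[[0, 0, 0.0005, 0, 0, 0, 1], [0, 0, 0.0005, 0, 0, 0, 1], [0, 0, 0, 0, 0, 0, 1], [0, 0, 0, 0, 0, 0, 1], [0, 0, 0, 0, 0, 0, 1], [0, 0, 0, 0, 0, 0, 1], [0, 0, 0, 0, 0, 0, 1], [0, 0, 0, 0, 0, 0, 1], [0, 0, 0, 0, 0, 0, 1], [0, 0, 0, 0, 0, 0, 1]]]}}

```text
t: 9.27
eef_pos: [0.5172, 0.204, 0.04]
tool_rot: [-0.213, 0.977, 0.0, 0.0]
contact_force: [-4.1, -1.4, 19.6]
width: -0.0001
finger_force: 10.3
```

```bash
python3 go.py .555 -.1713 .13 -2.709
```

```text
t 9.27 tcp [0.5172 0.204  0.04  ] yaw -2.7115 tilt [0.0005 0.0002] q [ 0.23  0.44 -0.33  0.8   0.   -0.2 ] F [-4.1 -1.4 19.6] w -0.0001 ff 10.3
shift/0.5 total [ 0.2442 -0.7136 -0.1802] mm [ 122.1 -356.8  -90.1]
turn/180 total [-0.      0.0002 -0.0008]
```

>>> {"op": "play_rows", "data": {"increments": [[[0, 0, -0.01, 0, 0, 0, 1], [0, 0, -0.04, 0, 0, 0, 1], [0, 0, -0.06, 0, 0, 0, 1], [0, 0, -0.07, 0, 0, 0, 1], [0.0153, -0.0446, 0, 0, 0, 0, -1], [0.0153, -0.0446, 0, 0, 0, 0, -1], [0.0153, -0.0446, 0, 0, 0, 0, -1], [0.0153, -0.0446, 0, 0, 0, 0, -1], [0.0153, -0.0446, 0, 0, 0, 0, -1], [0.0153, -0.0446, 0, 0, 0, 0, -1]]]}}

```text
t: 10.1
eef_pos: [0.5307, 0.0623, 0.1287]
tool_rot: [-0.213, 0.977, 0.0, -0.001]
contact_force: [0.3, 1.1, -0.7]
width: 0.0725
finger_force: 0.0
```

>>> {"op": "play_rows", "data": {"increments": [[[0.0153, -0.0446, 0, 0, 0, 0, -1], [0.0153, -0.0446, 0, 0, 0, 0, -1], [0.0153, -0.0446, 0, 0, 0, 0, -1], [0.0153, -0.0446, 0, 0, 0, 0, -1], [0.0153, -0.0446, 0, 0, 0, 0, -1], [0.0153, -0.0446, 0, 0, 0, 0, -1], [0.0153, -0.0446, 0, 0, 0, 0, -1], [0.0153, -0.0446, 0, 0, 0, 0, -1], [0.0153, -0.0446, 0, 0, 0, 0, -1], [0.0153, -0.0446, 0, 0, 0, 0, -1]]]}}

```text
t: 10.93
eef_pos: [0.5543, -0.1722, 0.1286]
tool_rot: [-0.213, 0.977, 0.001, -0.0]
contact_force: [1.0, -0.0, 0.2]
width: 0.0853
finger_force: 0.0
```

```bash
cat > seat.py <<'E'
from m import *
f=grab('top');s=grab('side')
P=cloud(f); c=np.array([.4927,.222]); y=-.595
d=P[...,:2]-c; b=np.stack([d[...,0]*np.cos(y)+d[...,1]*np.sin(y),-d[...,0]*np.sin(y)+d[...,1]*np.cos(y)],-1)
m=(abs(b[...,0])<.036)&(abs(b[...,1])<.025)&(P[...,2]>.02)&(P[...,2]<.06); q=b[m]
print('seat plane',len(q),np.linalg.lstsq(np.c_[q,np.ones(len(q))],P[m][:,2],rcond=None)[0])
m=(abs(b[...,0])>.048)&(abs(b[...,0])<.068)&(abs(b[...,1])<.028)&(P[...,2]<.06);print('rim z',P[m][:,2].mean())
E
python3 seat.py; python3 go.py .555 -.1713 .0225 -2.709
python3 - <<'E'
from h import *
f=load('top');s=load('side')
a=cv2.resize(f['color'][170:280,120:360],None,fx=3,fy=3);b=cv2.resize(s['color'][130:300,190:330],None,fx=1.5,fy=1.5)
I=np.zeros((600,720,3),np.uint8);I[:330]=a;I[335:335+b.shape[0],:b.shape[1]]=b;cv2.imwrite('pics/c2.png',I)
E
```

```text
seat plane 324 [0.00183436 0.01212596 0.03999765]
rim z 0.03964420832286512
t 11.03 tcp [ 0.5547 -0.1739  0.1284] yaw -2.7142 tilt [-0.0009  0.0002] q [-0.44  0.41 -0.11  1.05 -0.   -0.87] F [-0.5  0.7 -0.4] w 0.0851 ff 0.0
shift/0.5 total [-0.0029  0.0044  0.2118] mm [ -1.5   2.2 105.9]
turn/180 total [ 0.0002 -0.0002 -0.0017]
```

View pics/c2.png

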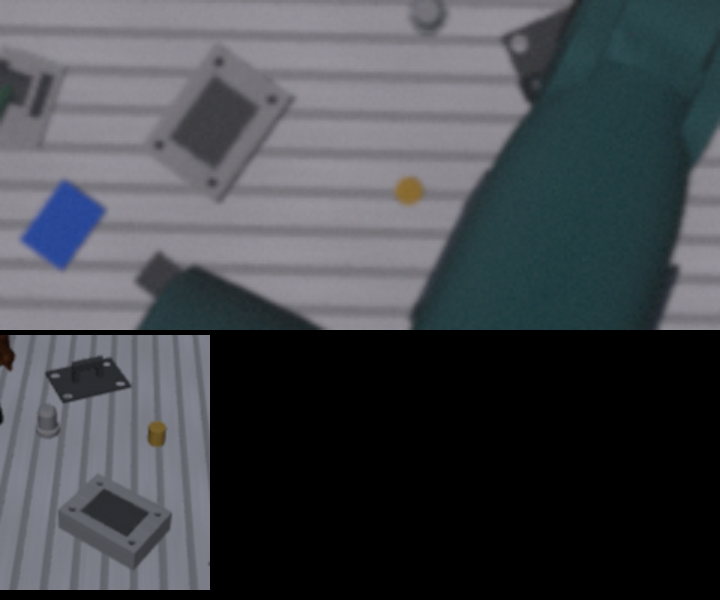

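The seat now measures level at 40.0 mm, flush with the rim. Crop: block at (220,122), seat inside it evenly seated. Next I'll descend on the handle and grip.

>>> {"op": "play_rows", "data": {"increments": [[[-0.0029, 0.0044, 0, 0, 0, -0.0017, -1], [0, 0, 0.03, 0, 0, 0, -1], [0, 0, 0.03, 0, 0, 0, -1], [0, 0, 0.03, 0, 0, 0, -1], [0, 0, 0.03, 0, 0, 0, -1], [0, 0, 0.03, 0, 0, 0, -1], [0, 0, 0.03, 0, 0, 0, -1], [0, 0, 0.02, 0, 0, 0, -1], [0, 0, 0.012, 0, 0, 0, -1], [0, 0, 0, 0, 0, 0, -1]]]}}

```text
t: 11.87
eef_pos: [0.5546, -0.1678, 0.0221]
tool_rot: [-0.216, 0.976, 0.001, -0.001]
contact_force: [-0.8, 0.2, 0.3]
width: 0.0854
finger_force: 0.0
```

```bash
python3 go.py .555 -.1713 .0225 -2.709
```

```text
t 11.87 tcp [ 0.5546 -0.1678  0.0221] yaw -2.7055 tilt [-0.0017  0.001 ] q [-0.43  0.5  -0.29  0.79  0.   -0.87] F [-0.8  0.2  0.3] w 0.0854 ff 0.0
shift/0.5 total [ 0.0022 -0.0066 -0.0009] mm [ 1.1 -3.3 -0.4]
turn/180 total [ 0.0005 -0.0004  0.0011]
```

>>> {"op": "play_rows", "data": {"increments": [[[0.0022, -0.0066, 0, 0, 0, 0.001, -1], [0, 0, 0, 0, 0, 0, -1], [0, 0, 0, 0, 0, 0, -1], [0, 0, 0, 0, 0, 0, 0.4], [0, 0, 0, 0, 0, 0, 1], [0, 0, 0, 0, 0, 0, 1], [0, 0, 0, 0, 0, 0, 1], [0, 0, 0, 0, 0, 0, 1], [0, 0, 0, 0, 0, 0, 1], [0, 0, 0, 0, 0, 0, 1]]]}}

```text
t: 12.7
eef_pos: [0.5556, -0.1722, 0.0232]
tool_rot: [-0.214, 0.977, 0.0, 0.0]
contact_force: [-1.7, 0.8, 3.8]
width: 0.0129
finger_force: 59.5
```

```bash
python3 go.py .555 -.1713 .0225 -2.709
```

```text
t 12.7 tcp [ 0.5556 -0.1722  0.0232] yaw -2.7094 tilt [0. 0.] q [-0.44  0.5  -0.28  0.79  0.   -0.87] F [-1.7  0.8  3.8] w 0.0129 ff 59.5
shift/0.5 total [0.0003 0.0022 0.0014] mm [0.2 1.1 0.7]
turn/180 total [ 0.      0.     -0.0001]
```

>>> {"op": "play_rows", "data": {"increments": [[[0, 0, -0.01, 0, 0, 0, 1], [0, 0, -0.02, 0, 0, 0, 1], [0, 0, -0.03, 0, 0, 0, 1], [0, 0, -0.04, 0, 0, 0, 1], [0, 0, -0.04, 0, 0, 0, 1], [0, 0, -0.04, 0, 0, 0, 1], [0, 0, -0.03, 0, 0, 0, 1], [0, 0, -0.02, 0, 0, 0, 1], [0, 0, -0.01, 0, 0, 0, 1], [0, 0, 0, 0, 0, 0, 1]]]}}

```text
t: 13.53
eef_pos: [0.5559, -0.1724, 0.1439]
tool_rot: [-0.214, 0.977, -0.0, 0.0]
contact_force: [-0.4, 0.3, -4.4]
width: 0.013
finger_force: 58.9
```

```bash
python3 go.py .4927 .222 .142 2.5466
```

```text
t 13.53 tcp [ 0.5559 -0.1724  0.1439] yaw -2.7093 tilt [ 0.001  -0.0005] q [-0.44  0.4  -0.09  1.09  0.   -0.87] F [-0.4  0.3 -4.4] w 0.013 ff 58.9
shift/0.5 total [-0.2157  0.7692  0.0032] mm [-107.8  384.6    1.6]
turn/180 total [-1.00e-04  3.00e-04  3.27e-01]
```

>>> {"op": "play_rows", "data": {"increments": [[[-0.004, 0.015, 0, 0, 0, 0, 1], [-0.008, 0.03, 0, 0, 0, 0, 1], [-0.012, 0.043, 0, 0, 0, 0, 1], [-0.012, 0.043, 0, 0, 0, 0, 1], [-0.012, 0.043, 0, 0, 0, 0, 1], [-0.012, 0.043, 0, 0, 0, 0, 1], [-0.012, 0.043, 0, 0, 0, 0, 1], [-0.012, 0.043, 0, 0, 0, 0, 1], [-0.012, 0.043, 0, 0, 0, 0, 1], [-0.012, 0.043, 0, 0, 0, 0, 1]]]}}

```text
t: 14.37
eef_pos: [0.5217, 0.0291, 0.1422]
tool_rot: [-0.215, 0.977, 0.0, -0.001]
contact_force: [0.2, -0.0, -6.0]
width: 0.0132
finger_force: 58.9
```

>>> {"op": "play_rows", "data": {"increments": [[[-0.012, 0.043, 0, 0, 0, 0, 1], [-0.012, 0.043, 0, 0, 0, 0, 1], [-0.012, 0.043, 0, 0, 0, 0, 1], [-0.012, 0.043, 0, 0, 0, 0, 1], [-0.012, 0.043, 0, 0, 0, 0, 1], [-0.012, 0.043, 0, 0, 0, 0, 1], [-0.012, 0.043, 0, 0, 0, 0, 1], [-0.009, 0.035, 0, 0, 0, 0.01, 1], [-0.007, 0.025, 0, 0, 0, 0.02, 1], [-0.004, 0.015, 0, 0, 0, 0.02, 1]]]}}

```text
t: 15.2
eef_pos: [0.4908, 0.2217, 0.1422]
tool_rot: [-0.137, 0.991, 0.0, -0.001]
contact_force: [0.3, -0.1, -4.9]
width: 0.0134
finger_force: 58.9
```

>>> {"op": "play_rows", "data": {"increments": [[[0, 0, 0, 0, 0, 0.03, 1], [0, 0, 0, 0, 0, 0.035, 1], [0, 0, 0, 0, 0, 0.035, 1], [0, 0, 0, 0, 0, 0.035, 1], [0, 0, 0, 0, 0, 0.035, 1], [0, 0, 0, 0, 0, 0.035, 1], [0, 0, 0, 0, 0, 0.03, 1], [0, 0, 0, 0, 0, 0.02, 1], [0, 0, 0, 0, 0, 0.012, 1], [0, 0, 0, 0, 0, 0, 1]]]}}

```text
t: 16.03
eef_pos: [0.4913, 0.2202, 0.1422]
tool_rot: [0.279, 0.96, -0.0, -0.001]
contact_force: [0.4, -0.2, -5.5]
width: 0.0129
finger_force: 59.0
```

```bash
python3 go.py .4927 .222 .142 2.5466
```

```text
t 16.03 tcp [0.4913 0.2202 0.1422] yaw 2.5767 tilt [-0.0018 -0.0003] q [ 0.27  0.33 -0.2   1.04  0.    0.83] F [ 0.4 -0.2 -5.5] w 0.0129 ff 59.0
shift/0.5 total [-0.0003  0.0045  0.0004] mm [-0.2  2.3  0.2]
turn/180 total [-0.0004 -0.0004  0.0096]
```

>>> {"op": "play_rows", "data": {"increments": [[[-0.0003, 0.0045, 0, 0, 0, 0.0096, 1], [0, 0, 0.01, 0, 0, 0, 1], [0, 0, 0.02, 0, 0, 0, 1], [0, 0, 0.02, 0, 0, 0, 1], [0, 0, 0.02, 0, 0, 0, 1], [0, 0, 0.02, 0, 0, 0, 1], [0, 0, 0.015, 0, 0, 0, 1], [0, 0, 0, 0, 0, 0, 1], [0, 0, 0, 0, 0, 0, 1], [0, 0, 0, 0, 0, 0, 1]]]}}

```text
t: 16.87
eef_pos: [0.4942, 0.2215, 0.0909]
tool_rot: [0.292, 0.956, 0.0, 0.0]
contact_force: [0.2, 0.2, -4.8]
width: 0.0131
finger_force: 58.9
```

```bash
python3 - <<'E'
from h import *
f=grab('top');s=grab('side')
u,v=map(int,proj(s,[.4927,.222,.06]));a=cv2.resize(s['color'][v-50:v+60,u-70:u+70],None,fx=4,fy=4);print('side',u-70,v-50)
u,v=map(int,proj(f,[.4927,.222,.06]));b=cv2.resize(f['color'][v-40:v+40,u-40:u+40],None,fx=3,fy=3)[:,:240];print('top',u-40,v-40)
I=np.zeros((450,800,3),np.uint8);I[:440,:560]=a;I[:240,560:]=b;cv2.imwrite('pics/c3.png',cv2.convertScaleAbs(I,alpha=1.6))
E
python3 go.py .4927 .222 .0828 2.5466
```

```text
side 196 191
top 150 169
t 16.97 tcp [0.4944 0.2215 0.091 ] yaw 2.5481 tilt [0.0008 0.0002] q [ 0.27  0.37 -0.28  0.91 -0.    0.86] F [ 0.3 -0.3 -5. ] w 0.0131 ff 58.9
shift/0.5 total [ 0.0033 -0.0011  0.0165] mm [ 1.7 -0.6  8.2]
turn/180 total [0.0002 0.0002 0.0005]
```

View pics/c3.png

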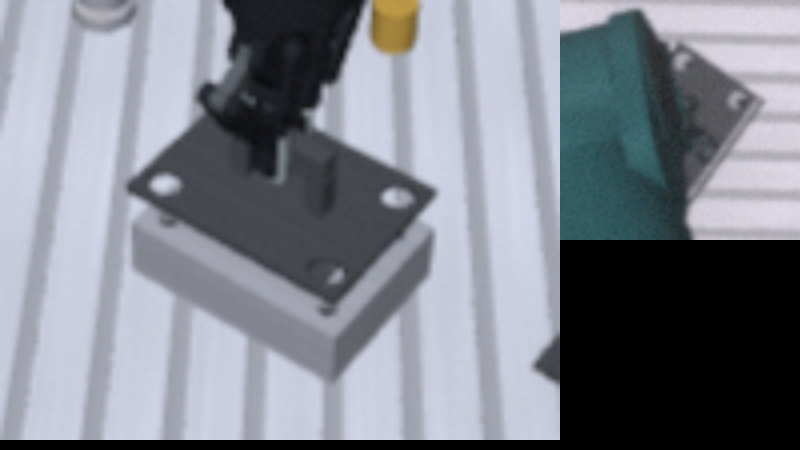

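The side crop shows three cover holes at (165,183), (397,197) and (326,272), with the cover nearly lined up above the block. I'll measure the offset from the diagonal pair, casting in the same camera.

```bash
cat > al.py <<'E'
from m import *
import sys
def al(seeds=((165,183),(397,197))):
    s=load('side'); z=bot.observe()['eef_pos'][2]-.0225+.003
    g=cv2.cvtColor(s['color'],cv2.COLOR_BGR2GRAY)
    X=[]
    for a,b in seeds:
        u,v=a/4+196,b/4+191; c=cen(s,u,v,1,6); X.append(cast(s,*c,z)[:2]); print((u,v),np.round(c,2))
    A,B=X; d=A-B; print('centre',(A+B)/2,'len',np.linalg.norm(d),'(expect .1331)','diag dir',np.arctan2(d[1],d[0]))
    for p in((1,1),(1,-1),(-1,1),(-1,-1)):
        print(p,'yaw',np.round(np.arctan2(d[1],d[0])-np.arctan2(p[1]*36,p[0]*56),3))
al()
f=load('side');P=cloud(f);m=(P[...,2]>.06)&(P[...,2]<.085)&(np.hypot(P[...,0]-.493,P[...,1]-.222)<.085);q=P[m]
from numpy.linalg import lstsq
for _ in range(4):
    A=np.c_[q[:,:2]-[.4927,.222],np.ones(len(q))];k=lstsq(A,q[:,2],rcond=None)[0];r=q[:,2]-A@k;q=q[abs(r)<max(.002,1.5*r.std())]
print('cover top plane (side depth)',len(q),k)
E
python3 al.py
```

```text
(237.25, 236.75) [236.51 236.52]
(295.25, 240.25) [293.92 239.92]
centre [0.4965757  0.22290065] len 0.1316985283126342 (expect .1331) diag dir -0.025308107427212102
(1, 1) yaw -0.597
(1, -1) yaw 0.546
(-1, 1) yaw -2.596
(-1, -1) yaw 2.545
cover top plane (side depth) 1185 [0.00170915 0.00118211 0.07408955]
```

```bash
cat > edge.py <<'E'
from m import *
def edges(n,c,yaw,zb,specs):
    f=load(n); g=cv2.cvtColor(f['color'],cv2.COLOR_BGR2GRAY).astype(np.float32)
    ex=np.array([np.cos(yaw),np.sin(yaw)]);ey=np.array([-ex[1],ex[0]])
    for name,ax,sg,dist,lo,hi,z in specs:
        a,b=(ex,ey) if ax=='x' else (ey,ex)
        D=[];T=[]
        for t in np.linspace(lo,hi,25):
            o=np.linspace(-.010,.010,81); W=[[*(c+a*sg*(dist+k)+b*t),z] for k in o]
            px=np.array([proj(f,w) for w in W],np.float32)
            pr=cv2.remap(g,px[:,0].reshape(1,-1),px[:,1].reshape(1,-1),cv2.INTER_LINEAR)[0]
            gr=np.gradient(cv2.GaussianBlur(pr.reshape(1,-1),(9,1),2)[0])
            i=np.argmax(gr)   # dark -> light outward
            if gr[i]>.5: D.append(o[i]);T.append(t)
        D=np.array(D);T=np.array(T); k=abs(D-np.median(D))<.002; p=np.polyfit(T[k],D[k],1)
        print(n,name,'offset along %s%s: %.1f mm'%('+' if sg>0 else '-',ax,1e3*np.median(D)),'slope %.3f'%p[0],k.sum(),len(D))
if __name__=='__main__':
    z=bot.observe()['eef_pos'][2]-.0228
    c=np.array([.4933,.2230]);edges('side',c,-.597,z,[('+y edge','y',1,.052,-.06,.06,z),('-x edge','x',-1,.072,-.03,.045,z)])
    c=np.array([.4922,.2210]);edges('top',c,-.594,z,[('+x edge','x',1,.072,-.045,.035,z+.006),('-y edge','y',-1,.052,.02,.06,z+.006)])
E
python3 edge.py
```

```text
side +y edge offset along +y: 0.3 mm slope 0.001 24 25
side -x edge offset along -x: -1.7 mm slope -0.001 25 25
top +x edge offset along +x: 0.5 mm slope 0.002 25 25
top -y edge offset along -y: 8.0 mm slope 0.017 19 25
```

Edge measurements put the cover about 1.1 mm too far along +x, with y within 0.3 mm and yaw right. Correcting that and lowering to 20 mm clearance.

>>> {"op": "play_rows", "data": {"increments": [[[0.0022, 0, 0.004, 0, 0, 0, 1], [0, 0, 0.004, 0, 0, 0, 1], [0, 0, 0.004, 0, 0, 0, 1], [0, 0, 0.003, 0, 0, 0, 1], [0, 0, 0.001, 0, 0, 0, 1], [0, 0, 0, 0, 0, 0, 1], [0, 0, 0, 0, 0, 0, 1], [0, 0, 0, 0, 0, 0, 1], [0, 0, 0, 0, 0, 0, 1], [0, 0, 0, 0, 0, 0, 1]]]}}

```text
t: 17.8
eef_pos: [0.4933, 0.222, 0.0826]
tool_rot: [0.293, 0.956, 0.0, 0.0]
contact_force: [0.2, -0.2, -5.0]
width: 0.013
finger_force: 59.0
```

```bash
python3 - <<'E'
from h import *
grab('top');grab('side')
E
python3 edge.py; python3 al.py | tail -1; python3 go.py .4935 .2221 .0829 2.5466
```

```text
side +y edge offset along +y: 0.0 mm slope 0.008 25 25
side -x edge offset along -x: -0.5 mm slope 0.004 25 25
top +x edge offset along +x: -0.5 mm slope -0.001 25 25
top -y edge offset along -y: 7.3 mm slope 0.053 21 25
cover top plane (side depth) 1147 [-0.00074525 -0.00020656  0.06559397]
t 17.9 tcp [0.4932 0.222  0.0826] yaw 2.5478 tilt [ 0. -0.] q [ 0.27  0.38 -0.3   0.89 -0.    0.87] F [ 0.4 -0.5 -6.1] w 0.0132 ff 59.0
shift/0.5 total [-0.0004  0.0005 -0.0007] mm [-0.2  0.2 -0.3]
turn/180 total [0.     0.     0.0004]
```

Aligned within about 0.5 mm, level, underside at about 60 mm (20 mm above the block), holding still. Handing in.

```bash
python3 -c "
from h import *
print(workorder.finish_job())"
```

```text
the job is handed in; nothing more can be done
None
```

The job is handed in at about 18 s: the seat plate is pressed flush with the block's top, and the cover is held level about 20 mm above the block, with its bolt holes measured within about 0.5 mm of the tapped holes.

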